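# Find the rattling tin

### The arm

A 6-joint arm with a two-finger parallel gripper is mounted at the origin on the work surface. World frame = base frame: x ahead of the robot, y to its left, z up, the work surface at z = 0. Lengths are in m, angles in rad, forces in N, time in s.
With the tool pointing down it reaches from about 0.35 to 0.975 m from the base axis. Payload 7.1 kg.
Tool frame: the origin (TCP) lies at the very end of the fingers, on their centre line; the grasp point (between the pads) lies 19 mm behind it (arm.grip_point_offset is the distance from the TCP to the grasp point, in m); z points along the fingers, y is the line along which they close (so a half turn about z gives the same grasp; the last joint's range is limited). The gripper opens to 88 mm and grips with 3 to 60 N. Pads are 20 mm wide; open, the fingers measure 115 mm over their backs; the gripper's body (75 mm by 178 mm) begins 61 mm behind the grasp point.
Start: joints at [1.274, 0.423, 1.63, -0, 1.089, -0.019], TCP at [0.171, 0.601, 0.223] pointing down, gripper open.
Joint ranges: [-3, 3], [-0.9, 2.11], [0.09, 2.58], [-1.31, 4.45], [0.11, 2.69], [-2.54, 2.54]. Speed limits (rad/s): [2.39, 2.39, 3.01, 3.14, 3.14, 3.14].

### API

Orientations are given as a unit quaternion [x, y, z, w].
In Python, from cell import status, optics, workorder, arm gives the robot as it stands. The module is installed in compiled form; this text tells all that it offers.
- The arm moves only by the tool arm_command, never from a script. Its argument "deltas" is a list of rows, each a list of 2 entries, a list of its own where there are three numbers: the shift along the world's x, y, z scaled (see below), then the turn about the world's z scaled (see below). In form: [[[x, y, z], yaw], ...]. A call has exactly 8 rows; each row is the pose to reach, as a shift and turn from the pose commanded when the call began; what a row does not reach only later rows make up. The controller multiplies each number of a shift by 25 cm and each number of a turn by 90 degrees. A row lasts 1/8 s, in which the tool goes at most 62.5 mm and 10.7 degrees, less where a joint would pass 70% of its speed; a pose out of reach is approached as far as the arm can. A call with a number of a shift or a turn outside -1 to 1 is refused whole. A call with a gripper value outside its range is refused whole. "fingers" is the opening, from 0 (shut) to 1 (fully open), set as the call begins (left out, the last holds). The fingers move at their own pace and stop on an object; "grip_force" is the grip in N (left out, the last holds). Time passes only in rows, so rows that repeat a pose let the fingers close, or fill a call up. It gives the time, the measured TCP pose, the force, the opening and the grip force at its end, in the units of the state.
- status.get_state(): the state, without advancing time (a new reading comes with each control period).
- optics.capture(name): name is "scene" or "side" or "wrist"; returns the picture (420x560x3 uint8, blue, green, red); there is no depth.
- optics.calibration(name): a dict with "vfov" (degrees; the focal length in pixels is half the picture's height over the tangent of half this angle, whatever the lens; pixels are square), "cx", "cy" (the principal point, pixels), "view" (4x4, takes a point from world to camera coordinates). Camera axes: x right, y down, z forward; pixel columns grow to the right and rows downward; lengths in m; the calibration is good to about 2 mm. A picture is of the moment at which its call begins: read the wrist's pose just before it. calibration takes no time and is no camera call; for the wrist camera it gives the pose at the moment of the call.
- workorder.sign_off(): hands the job in; it is judged then, once.
The state is a dict: "time_s": time; "qpos": joint angles; "qvel": joint speeds; "effort": joint torques, N m; "position": TCP position; "ee_rot": TCP orientation; "ft_force": force on the tool from outside, world axes, zero at the start; "torque": the same for the moment, N m; "finger_gap": finger opening in m; "finger_force": force on a finger pad.
Only numpy, scipy, OpenCV 4.12 (cv2) and the standard library are available. Lean on these libraries where they do the work, as an engineer would, in place of code of your own. Each camera call takes 0.05 s, during which the arm holds its last target. There are 200 camera calls.

### The job

One of the four closed oblong tins standing on the shelf holds the missing steel ball of the spice grinder, loose, while the others are packed with tea that does not move, and only shaking each gently in the hand tells which. Find the one that rattles and seat it, shut and upright, fully home in the recess of the low acrylic tier without pressing hard. Leave the other three tins standing where they stood (put back any you pick up), never shake violently or tip a tin right over, and do not disturb the rest of the shelf.

Things in the scene. Friction and masses are not known exactly. Their poses are not given: they have to be found in the camera images.
- tin_a: closed oblong steel tin on the shelf, one of four alike: 110 mm long (its x), 56 mm wide (its y), 54 mm tall, aluminium lid that stays shut. Origin: centre of its underside, z up. Hollow inside: 104 x 50 x 48 mm. In exactly one tin, any of the four, lies only a loose 40 mm, 260 g steel ball that can roll 32 mm from the middle to either end; nothing visible shows which.
- tin_b: closed oblong steel tin on the shelf, one of four alike: 110 mm long (its x), 56 mm wide (its y), 54 mm tall, aluminium lid that stays shut. Origin: centre of its underside, z up. In the other three a sticky round tea cake is pressed fast on the middle of the floor and stays put. Filled tins weigh 350 to 430 g, whichever filling they have.
- tin_c: closed oblong steel tin on the shelf, one of four alike: 110 mm long (its x), 56 mm wide (its y), 54 mm tall, aluminium lid that stays shut. Origin: centre of its underside, z up. In the tin with the ball, a lean of 0.1 rad, or a 50 mm stroke along its length at 0.3 m/s, sends the ball to one end, where it stays till leaned back and shifts the balance by 0.08 N m about the tin's y.
- tin_d: closed oblong steel tin on the shelf, one of four alike: 110 mm long (its x), 56 mm wide (its y), 54 mm tall, aluminium lid that stays shut. Origin: centre of its underside, z up. The eight small round tins up on the three-storey clear rack at the shelf's left end (y about 0.6 m) are scenery.
- tier: single low tier of clear acrylic, fixed flat on the shelf: plate 150 mm (its x) x 96 mm (its y), 14 mm thick, with one oblong recess in its middle, 114 mm (x) by 60 mm (y), 10 mm deep (2 mm play all round a tin), the mouth chamfered 2 mm and edged by a thin steel strip. Origin: centre of its underside, z up. A tin fits either way round.
- seat (a point): centre of the flat floor of the recess in the acrylic tier, 4 mm above the shelf (the mouth is 14 mm above the shelf); axes as the tier's.
- funnel: green funnel standing on its 72 mm wide mouth, 66 mm tall. A bystander, not to be moved. Origin: underside, z up.
- strainer: closed steel tea strainer lying down: 45 mm ball with a 145 mm long spring-clip handle; origin under its middle. A bystander, not to be moved. Origin: underside, z up.
- scoop: wooden spoon 160 mm long, lying flat. A bystander, not to be moved. Origin: underside, z up.
- jar: small amber glass jar, 52 mm diameter, 85 mm tall. A bystander, not to be moved. Origin: underside, z up.
- cup: white ceramic cup, 76 mm diameter, 70 mm tall. A bystander, not to be moved. Origin: underside, z up.
- slab: marble slab 100 x 65 x 18 mm. A bystander, not to be moved. Origin: underside, z up.
There are look-alikes about, which are no part of the job. What is shaped like the tin_c but purple or yellow is not meant.

How it is judged:
By the outcome, as a careful person would: the job done as asked, in the order asked, and still so for the second after the job is handed in, with the robot touching nothing.
It also fails if it takes over 72 s, if anything falls off the work surface, if the arm or the gripper's body presses on something with over 40 N, if the wrist force passes 120 N, or if a joint passes its speed limit or range.

## Working session

There is one attempt and no reset: what is moved stays moved. The work goes in short steps, Python scripts to look and compute and a tool call to move; the robot and the scene stay as the last step left them, time stands still between calls to the robot, and variables do not carry over. Pictures are saved under pics/ and viewed, at most 10 in all, crops included, and the job is handed in when it is done.

Besides the shell and the picture viewer there is one more tool, called as name([rows], argument=value, ...), one row to a line, values as JSON. arm_command: Moves the arm, as the interface text tells. Shifts and turns lie within -1 to 1; 1 stands for 25 cm of shift or 90 degrees of turn. Its arguments: {"type":"object","properties":{"deltas":{"type":"array","items":{"type":"array"}},"fingers":{"type":"number"},"grip_force":{"type":"number"}},"required":["deltas"]}

```bash
mkdir -p pics; python3 - <<'E'
from cell import status,optics
import cv2,numpy as np
s=status.get_state();print(s)
for n in("scene","side"):
    c=optics.calibration(n);print(n,c['vfov'],c['cx'],c['cy'],np.round(c['view'],3).tolist())
    cv2.imwrite(f"pics/{n}0.png",optics.capture(n))
E
```

```text
{'time_s': 0.0, 'qpos': array([ 1.27404089e+00,  4.23826134e-01,  1.63071176e+00, -1.08223738e-05,
        1.08854169e+00, -1.89937282e-02]), 'qvel': array([-0.00027003,  0.0001046 ,  0.00168503, -0.00133959, -0.00037235,
        0.00100642]), 'effort': array([ 5.45519928e-03, -5.44616032e+01, -2.73677605e+01,  6.46084221e-02,
        2.27714237e-02, -9.72637599e-05]), 'position': array([0.17118989, 0.60052274, 0.22190231]), 'ee_rot': array([ 1.38432303e-01,  9.90371619e-01, -7.34975745e-04, -1.12155193e-04]), 'ft_force': array([-0.57730732, -0.07154469, -0.44555768]), 'torque': array([-0.0004109 , -0.0068936 , -0.02085826]), 'finger_force': 0.0, 'finger_gap': 0.08745101538740527}
scene 54.448252872501726 273.81224532686883 209.5874177341903 [[-0.726, 0.687, 0.005, 0.475], [0.421, 0.451, -0.787, -0.177], [-0.543, -0.569, -0.617, 1.615], [0.0, 0.0, 0.0, 1.0]]
side 53.599875142351465 277.86421783817644 211.5383610640618 [[-0.951, -0.31, -0.004, 0.504], [-0.239, 0.739, -0.629, 0.213], [0.198, -0.597, -0.777, 1.074], [0.0, 0.0, 0.0, 1.0]]
```

View pics/scene0.png

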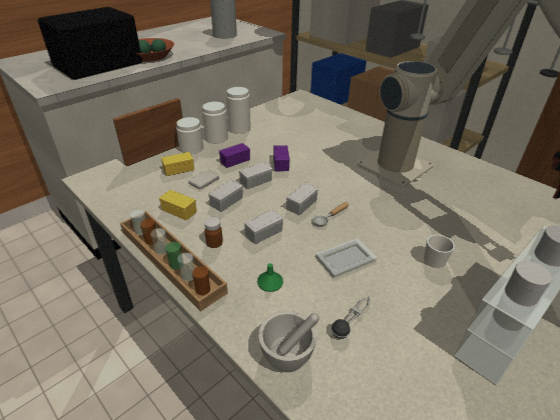

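View pics/side0.png

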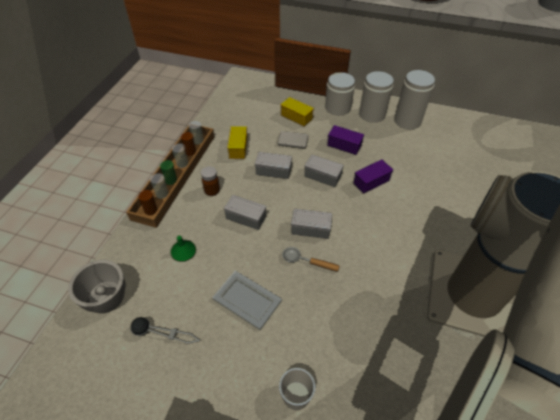

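The scene view shows four grey tins at about (226,195), (256,176), (302,198) and (264,227), with the tier at (346,258). Things that could be mistaken for a tin are the marble slab (204,180), the yellow boxes (178,164) and (178,205), and the purple boxes (235,155) and (281,157). I choose the four grey ones. Next I cast the pixels onto the lid plane and check the choice in a close crop.

```bash
cat > h.py <<'E'
import numpy as np,cv2
from cell import optics
def H(c,z,res=0.001,x0=0.,y0=0.):
    """homography: raster (col=(y0-y)/res,row=(x0-x)/res) on plane z -> pixel"""
    f=210/np.tan(np.radians(c['vfov']/2));K=np.array([[f,0,c['cx']],[0,f,c['cy']],[0,0,1]])
    V=np.array(c['view']);P=K@V[:3]
    A=np.array([[0,-res,x0],[-res,0,y0],[0,0,z],[0,0,1]])
    return P@A
def ortho(img,c,z,x0,y0,w,h,res=0.001):
    return cv2.warpPerspective(img,H(c,z,res,x0,y0),(w,h),flags=cv2.INTER_LINEAR|cv2.WARP_INVERSE_MAP)
def ray(c,uv,z):
    p=np.linalg.inv(H(c,z,1.))@np.array([uv[0],uv[1],1.]);p/=p[2];return -p[1],-p[0]
E
python3 - <<'E'
from h import *
sc=optics.calibration('scene');si=optics.calibration('side')
S=cv2.imread('pics/scene0.png');D=cv2.imread('pics/side0.png')
for n,c,l in(('scene',sc,[(226,190),(256,172),(302,192),(264,222),(346,258)]),('side',si,[(274,159),(324,165),(312,217),(247,206),(247,300)])):
    for i,p in enumerate(l):print(n,p,np.round(ray(c,p,.054 if i<4 else .014),3))
a=[ortho(I,c,.054,.95,.45,400,590) for I,c in((S,sc),(D,si))]
cv2.imwrite('pics/orth.png',np.hstack(a))
E
```

```text
scene (226, 190) [ 0.636 -0.254]
scene (256, 172) [ 0.488 -0.269]
scene (302, 192) [ 0.456 -0.071]
scene (264, 222) [ 0.656 -0.042]
scene (346, 258) [0.56  0.206]
side (274, 159) [ 0.629 -0.263]
side (324, 165) [ 0.472 -0.286]
side (312, 217) [ 0.454 -0.075]
side (247, 206) [ 0.642 -0.056]
side (247, 300) [0.546 0.203]
```

View pics/orth.png

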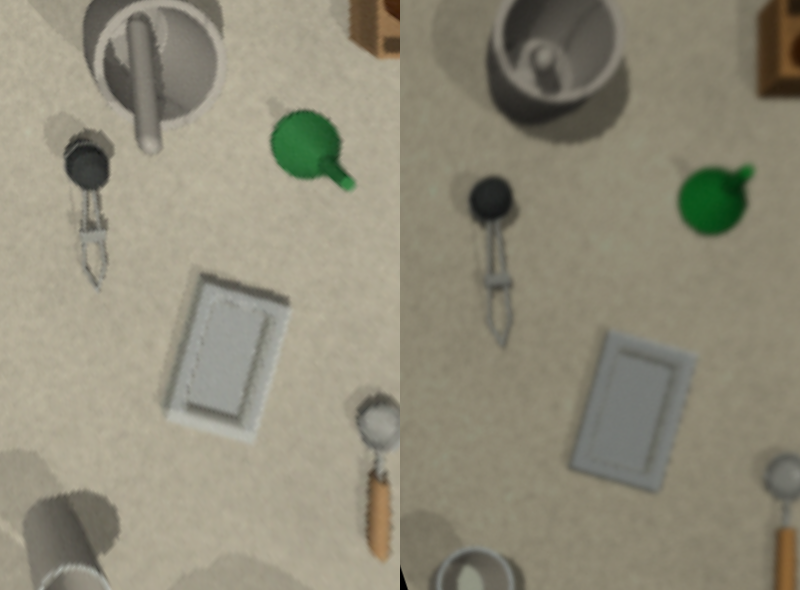

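```bash
python3 - <<'E'
from h import *
sc=optics.calibration('scene');si=optics.calibration('side')
S=cv2.imread('pics/scene0.png');D=cv2.imread('pics/side0.png')
a=[ortho(I,c,.054,.85,.05,400,560) for I,c in((S,sc),(D,si))]
cv2.imwrite('pics/orth2.png',np.hstack(a))
E
```

```text
(no output)
```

View pics/orth2.png

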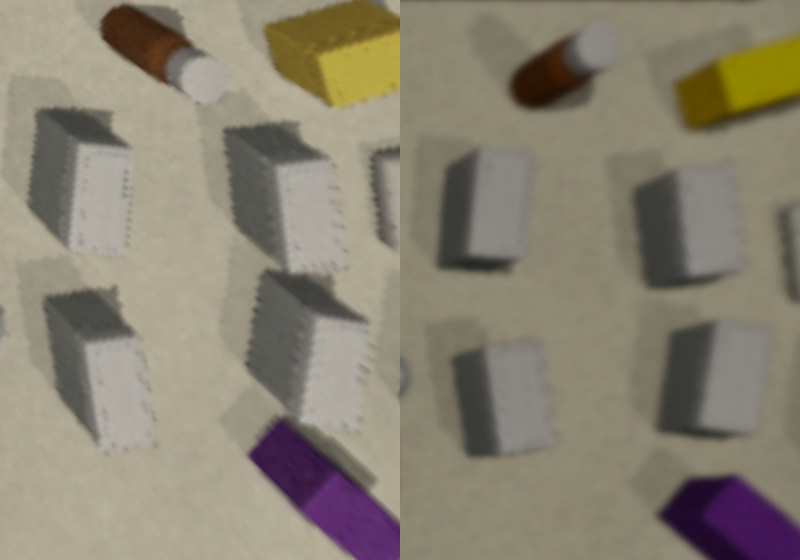

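The orthophotos at z=0.054 show the four grey tins clearly. Their lid centres in the left panel are (102,198), (310,215), (121,392) and (335,372). Purple, yellow and the slab edge are separate, so the choice is confirmed. Next I fit rectangles and check the rack clearance.

```bash
python3 - <<'E'
from h import *
cal={n:optics.calibration(n) for n in('scene','side','wrist')}
print('rack base px->',[np.round(ray(cal['scene'],p,0),3) for p in((460,352),(490,374),(541,230))])
w=cal['wrist'];V=np.array(w['view']);print('wristcam pos',np.round(-V[:3,:3].T@V[:3,3],3),'fwd',np.round(V[2,:3],2),'right',np.round(V[0,:3],2),w['vfov'])
for n in('scene','side'):
    I=cv2.imread(f'pics/{n}0.png');c=cal[n]
    for z,x0,y0,W,Hh in((.054,.85,.05,400,560),(.014,.75,.35,300,400)):
        o=cv2.GaussianBlur(ortho(I,c,z,x0,y0,W,Hh),(5,5),0);hsv=cv2.cvtColor(o,cv2.COLOR_BGR2HSV)
        v=hsv[...,2].astype(float);s=hsv[...,1]
        m=((s<28)&(v>(125 if z>.02 else 90))).astype(np.uint8)
        m=cv2.morphologyEx(m,cv2.MORPH_OPEN,np.ones((9,9)))
        for k in cv2.findContours(m,0,2)[0]:
            if cv2.contourArea(k)<3000:continue
            (a,b),wh,an=cv2.minAreaRect(k);print(n,z,'xy',round(x0-b/1000,3),round(y0-a/1000,3),'wh',np.round(wh),round(an,1),'V',np.median(v[m>0]))
E
```

```text
rack base px-> [array([0.597, 0.578]), array([0.601, 0.651]), array([-0.009,  0.546])]
wristcam pos [0.098 0.622 0.384] fwd [ 0.27 -0.08 -0.96] right [ 0.27  0.96 -0.  ] 58.50065468652403
scene 0.054 xy 0.457 -0.069 wh [111.  58.] 81.6 V 174.0
scene 0.054 xy 0.477 -0.284 wh [ 60. 110.] 9.3 V 174.0
scene 0.054 xy 0.634 -0.259 wh [111.  59.] 82.4 V 174.0
scene 0.054 xy 0.65 -0.05 wh [ 59. 110.] 5.9 V 174.0
scene 0.014 xy 0.553 0.201 wh [105. 155.] 15.8 V 155.0
side 0.054 xy 0.454 -0.071 wh [107.  54.] 80.9 V 138.0
side 0.054 xy 0.474 -0.288 wh [ 53. 105.] 9.5 V 138.0
side 0.054 xy 0.632 -0.261 wh [105.  53.] 83.7 V 138.0
side 0.054 xy 0.648 -0.052 wh [ 53. 105.] 5.1 V 138.0
side 0.014 xy 0.549 0.198 wh [ 99. 153.] 15.9 V 119.0
```

```bash
python3 - <<'E'
from h import *
cv2.imwrite('pics/w0.png',optics.capture('wrist'))
E
```

```text
(no output)
```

View pics/w0.png

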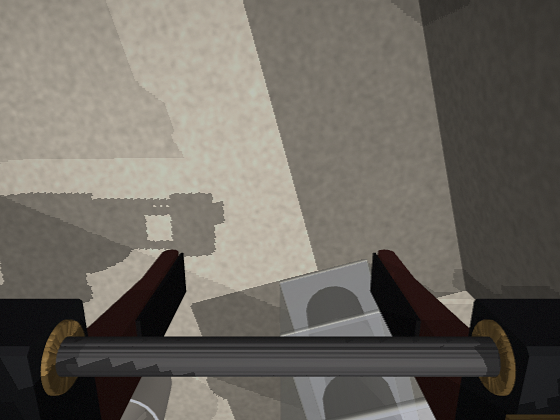

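The wrist view shows the rack ahead (+x) under the fingers at about (330,300), and the cup at (150,410). I go up first, then −y away from the rack, then forward.

arm_command([
  [[0,0,0.24],0],
  [[0,-0.25,0.3],0],
  [[0,-0.5,0.3],0],
  [[0.1,-0.7,0.3],0],
  [[0.3,-0.85,0.3],0.03],
  [[0.5,-1,0.2],0.06],
  [[0.75,-1,0.1],0.116],
  [[1,-1,0],0.116],
], fingers=1, grip_force=30)

```text
time_s: 1.15
position: [0.4105, 0.3504, 0.2274]
ee_rot: [0.048, 0.999, 0.0, 0.0]
ft_force: [-0.8, 1.2, 0.5]
finger_gap: 0.0879
finger_force: 0.0
```

arm_command([
  [[0.1,-0.2,0],0],
  [[0.2,-0.4,-0.05],0],
  [[0.3,-0.6,-0.1],0],
  [[0.4,-0.8,-0.15],0],
  [[0.5,-1,-0.2],0],
  [[0.5,-1,-0.2],0],
  [[0.5,-1,-0.2],0],
  [[0.5,-1,-0.2],0],
])

```text
time_s: 2.15
position: [0.5333, 0.1023, 0.1781]
ee_rot: [0.047, 0.999, 0.0, 0.0]
ft_force: [-1.1, -0.4, -0.8]
finger_gap: 0.0877
finger_force: 0.0
```

```bash
python3 - <<'E'
from cell import status
from scipy.spatial.transform import Rotation as R
s=status.get_state();p=s['position'];y=R.from_quat(s['ee_rot']).as_matrix()[:,1];print(s['time_s'],p,np.degrees(np.arctan2(y[1],y[0])) if 0 else y,s['torque'])
for n,t in(('T1',(.649,-.051,.02)),('T2',(.633,-.26,.02))):print(n,[(a-b)/.25 for a,b in zip(t,p)])
E
```

```text
2.15 [0.53327354 0.10230101 0.17805595] [9.38898105e-02 9.95582565e-01 2.43297086e-04] [ 0.02059898  0.01676436 -0.02021409]
T1 [np.float64(0.4629058432300335), np.float64(-0.6132040574418587), np.float64(-0.6322238126619)]
T2 [np.float64(0.3989058432300334), np.float64(-1.4492040574418588), np.float64(-0.6322238126619)]
```

arm_command([
  [[0.15,-0.2,0],0],
  [[0.3,-0.4,0],0],
  [[0.46,-0.613,-0.05],0],
  [[0.463,-0.613,-0.2],0],
  [[0.463,-0.613,-0.4],0],
  [[0.463,-0.613,-0.55],0],
  [[0.463,-0.613,-0.632],0],
  [[0.463,-0.613,-0.632],0],
])

```text
time_s: 3.15
position: [0.6488, -0.0511, 0.0189]
ee_rot: [0.047, 0.999, 0.0, -0.001]
ft_force: [-0.0, -0.7, -0.7]
finger_gap: 0.088
finger_force: 0.0
```

```bash
cat > st.py <<'E'
from cell import status
import numpy as np
from scipy.spatial.transform import Rotation as R
s=status.get_state();y=R.from_quat(s['ee_rot']).as_matrix()[:,1]
print(round(s['time_s'],2),np.round(s['position'],4),'yaw',round(np.degrees(np.arctan2(y[1],y[0]))%180,2),'F',np.round(s['ft_force'],2),'T',np.round(s['torque'],3),'gap',round(s['finger_gap'],4),round(s['finger_force'],1))
E
python3 st.py
```

```text
3.15 [ 0.6488 -0.0511  0.0189] yaw 84.6 F [-0.02 -0.74 -0.72] T [-0.007 -0.008 -0.041] gap 0.088 0.0
```

arm_command([
  [[0,0,0],0],
  [[0,0,0],0],
  [[0,0,0],0],
  [[0,0,0],0],
  [[0,0,0],0],
  [[0,0,0.08],0],
  [[0,0,0.16],0],
  [[0,0,0.24],0],
], fingers=0, grip_force=30)

```text
time_s: 4.15
position: [0.6496, -0.0521, 0.0814]
ee_rot: [0.048, 0.999, 0.0, 0.0]
ft_force: [0.3, -0.0, -4.0]
finger_gap: 0.0554
finger_force: 30.0
```

```bash
python3 st.py
```

```text
4.15 [ 0.6496 -0.0521  0.0814] yaw 84.52 F [ 0.29 -0.02 -3.96] T [0.024 0.019 0.042] gap 0.0554 30.0
```

arm_command([
  [[-0.15,0.014,0],0],
  [[-0.25,0.024,0],0],
  [[-0.25,0.024,0],0],
  [[-0.25,0.024,0],0],
  [[-0.25,0.024,0],0],
  [[-0.25,0.024,0],0],
  [[-0.25,0.024,0],0],
  [[-0.25,0.024,0],0],
])

```text
time_s: 5.15
position: [0.587, -0.0462, 0.0796]
ee_rot: [0.048, 0.999, -0.0, -0.0]
ft_force: [-0.5, 0.5, -5.0]
finger_gap: 0.056
finger_force: 30.0
```

```bash
python3 st.py
```

```text
5.15 [ 0.587  -0.0462  0.0796] yaw 84.53 F [-0.5   0.45 -4.96] T [ 0.004  0.054 -0.045] gap 0.056 30.0
```

arm_command([
  [[0.15,-0.014,0],0],
  [[0.25,-0.024,0],0],
  [[0.25,-0.024,0],0],
  [[0.25,-0.024,0],0],
  [[0.25,-0.024,0],0],
  [[0.25,-0.024,0],0],
  [[0.25,-0.024,0],0],
  [[0.25,-0.024,0],0],
])

```text
time_s: 6.15
position: [0.6494, -0.0522, 0.0798]
ee_rot: [0.048, 0.999, -0.0, 0.0]
ft_force: [0.7, -0.0, -3.9]
finger_gap: 0.0561
finger_force: 30.0
```

```bash
python3 st.py
```

```text
6.15 [ 0.6494 -0.0522  0.0798] yaw 84.52 F [ 0.68 -0.03 -3.89] T [0.041 0.027 0.046] gap 0.0561 30.0
```

T1 shows no swing in the torque (0.054 against 0.027, within noise). I put it back.

arm_command([
  [[0,0,-0.08],0],
  [[0,0,-0.16],0],
  [[0,0,-0.21],0],
  [[0,0,-0.23],0],
  [[0,0,-0.237],0],
  [[0,0,-0.24],0],
  [[0,0,-0.24],0],
  [[0,0,-0.24],0],
])

```text
time_s: 7.15
position: [0.6492, -0.0521, 0.0207]
ee_rot: [0.048, 0.999, 0.0, -0.0]
ft_force: [-4.5, 0.6, 6.0]
finger_gap: 0.0559
finger_force: 30.0
```

```bash
python3 st.py
```

```text
7.15 [ 0.6492 -0.0521  0.0207] yaw 84.52 F [-4.51  0.58  6.04] T [0.13  1.059 0.012] gap 0.0559 30.0
```

arm_command([
  [[0,0,0],0],
  [[0,0,0],0],
  [[0,0,0],0],
  [[0,0,0],0],
  [[0,0,0.15],0],
  [[0,0,0.35],0],
  [[-0.02,-0.2,0.4],0.05],
  [[-0.06,-0.4,0.4],0.1],
], fingers=1)

```text
time_s: 8.15
position: [0.6359, -0.153, 0.1219]
ee_rot: [-0.033, 0.999, -0.001, 0.002]
ft_force: [1.3, 0.1, -0.2]
finger_gap: 0.0877
finger_force: 0.0
```

```bash
python3 st.py
```

```text
8.15 [ 0.6359 -0.153   0.1219] yaw 93.78 F [ 1.27  0.14 -0.22] T [ 0.004  0.028 -0.023] gap 0.0877 0.0
```

arm_command([
  [[-0.006,-0.22,0],0.02],
  [[-0.012,-0.428,0],0.036],
  [[-0.012,-0.428,-0.05],0.036],
  [[-0.012,-0.428,-0.2],0.036],
  [[-0.012,-0.428,-0.32],0.036],
  [[-0.012,-0.428,-0.408],0.036],
  [[-0.012,-0.428,-0.408],0.036],
  [[-0.012,-0.428,-0.408],0.036],
])

```text
time_s: 9.15
position: [0.6322, -0.259, 0.0186]
ee_rot: [-0.059, 0.998, -0.0, 0.001]
ft_force: [-0.4, -0.8, 0.6]
finger_gap: 0.0878
finger_force: 0.0
```

arm_command([
  [[0,0,0],0],
  [[0,0,0],0],
  [[0,0,0],0],
  [[0,0,0],0],
  [[0,0,0],0],
  [[0,0,0.08],0],
  [[0,0,0.16],0],
  [[0,0,0.24],0],
], fingers=0, grip_force=30)

```text
time_s: 10.15
position: [0.6315, -0.259, 0.0793]
ee_rot: [-0.059, 0.998, 0.0, 0.0]
ft_force: [0.3, 0.9, -3.6]
finger_gap: 0.0558
finger_force: 30.0
```

```bash
cat >> st.py <<'E'
import sys
from cell import optics
if len(sys.argv)>1:
    t=[s['torque']];
    for i in range(int(sys.argv[1])):optics.capture('wrist');t.append(status.get_state()['torque'])
    print('mean T',np.round(np.mean(t,0),3),'sd',np.round(np.std(t,0),3))
E
python3 st.py 2
```

```text
10.15 [ 0.6315 -0.259   0.0793] yaw 96.77 F [ 0.27  0.88 -3.55] T [0.089 0.005 0.028] gap 0.0558 30.0
mean T [0.019 0.01  0.019] sd [0.049 0.033 0.017]
```

arm_command([
  [[-0.15,-0.018,0],0],
  [[-0.25,-0.031,0],0],
  [[-0.25,-0.031,0],0],
  [[-0.25,-0.031,0],0],
  [[-0.25,-0.031,0],0],
  [[-0.25,-0.031,0],0],
  [[-0.25,-0.031,0],0],
  [[-0.25,-0.031,0],0],
])

```text
time_s: 11.25
position: [0.569, -0.2668, 0.0777]
ee_rot: [-0.059, 0.998, 0.0, -0.0]
ft_force: [-0.8, -0.5, -3.5]
finger_gap: 0.0559
finger_force: 30.0
```

```bash
python3 st.py 3
```

```text
11.25 [ 0.569  -0.2668  0.0777] yaw 96.77 F [-0.83 -0.47 -3.46] T [0.073 0.032 0.047] gap 0.0559 30.0
mean T [0.045 0.025 0.033] sd [0.028 0.035 0.025]
```

arm_command([
  [[0.15,0.018,0],0],
  [[0.25,0.031,0],0],
  [[0.25,0.031,0],0],
  [[0.25,0.031,0],0],
  [[0.25,0.031,0],0],
  [[0.25,0.031,0],0],
  [[0.25,0.031,0],0],
  [[0.25,0.031,0],0],
])

```text
time_s: 12.4
position: [0.6314, -0.2592, 0.0778]
ee_rot: [-0.059, 0.998, -0.0, 0.0]
ft_force: [-0.5, -0.2, -3.1]
finger_gap: 0.0557
finger_force: 30.0
```

```bash
python3 st.py 3
```

```text
12.4 [ 0.6314 -0.2592  0.0778] yaw 96.76 F [-0.49 -0.19 -3.06] T [-0.047 -0.003  0.032] gap 0.0557 30.0
mean T [-0.019  0.015 -0.005] sd [0.026 0.039 0.035]
```

T2 does not rattle either. I put it back and go on to the tin at (.4755,-.286).

arm_command([
  [[0,0,-0.08],0],
  [[0,0,-0.16],0],
  [[0,0,-0.21],0],
  [[0,0,-0.225],0],
  [[0,0,-0.235],0],
  [[0,0,-0.235],0],
  [[0,0,-0.235],0],
  [[0,0,-0.235],0],
])

```text
time_s: 13.55
position: [0.6317, -0.2593, 0.0195]
ee_rot: [-0.059, 0.998, -0.0, 0.0]
ft_force: [0.3, -0.1, -2.7]
finger_gap: 0.056
finger_force: 30.0
```

arm_command([
  [[0,0,0],0],
  [[0,0,0],0],
  [[0,0,0],0],
  [[0,0,0],0],
  [[0,0,0.15],0],
  [[0,0,0.35],0],
  [[-0.2,-0.03,0.4],-0.08],
  [[-0.4,-0.07,0.4],-0.16],
], fingers=1)

```text
time_s: 14.55
position: [0.5315, -0.2771, 0.1207]
ee_rot: [0.068, 0.998, -0.001, 0.002]
ft_force: [0.2, -0.8, -0.7]
finger_gap: 0.0875
finger_force: 0.0
```

```bash
python3 st.py
```

```text
14.55 [ 0.5315 -0.2771  0.1207] yaw 82.2 F [ 0.2  -0.81 -0.69] T [-0.021  0.078 -0.004] gap 0.0875 0.0
```

arm_command([
  [[-0.22,-0.036,0],-0.018],
  [[-0.224,-0.036,0],-0.018],
  [[-0.224,-0.036,-0.1],-0.018],
  [[-0.224,-0.036,-0.25],-0.018],
  [[-0.224,-0.036,-0.35],-0.018],
  [[-0.224,-0.036,-0.404],-0.018],
  [[-0.224,-0.036,-0.404],-0.018],
  [[-0.224,-0.036,-0.404],-0.018],
])

```text
time_s: 15.55
position: [0.4763, -0.286, 0.0188]
ee_rot: [0.081, 0.997, -0.0, 0.001]
ft_force: [0.9, -0.1, 0.7]
finger_gap: 0.0879
finger_force: 0.0
```

arm_command([
  [[0,0,0],0],
  [[0,0,0],0],
  [[0,0,0],0],
  [[0,0,0],0],
  [[0,0,0.04],0],
  [[0,0,0.12],0],
  [[0,0,0.22],0],
  [[0,0,0.32],0],
], fingers=0, grip_force=30)

```text
time_s: 16.55
position: [0.4748, -0.285, 0.0985]
ee_rot: [0.081, 0.997, 0.001, -0.001]
ft_force: [0.3, -0.5, -4.0]
finger_gap: 0.0555
finger_force: 30.0
```

```bash
python3 st.py 2
```

```text
16.55 [ 0.4748 -0.285   0.0985] yaw 80.74 F [ 0.31 -0.55 -4.02] T [ 0.02  -0.073  0.004] gap 0.0555 30.0
mean T [-0.017 -0.053  0.036] sd [0.038 0.026 0.024]
```

arm_command([
  [[0.15,-0.025,0],0],
  [[0.25,-0.041,0],0],
  [[0.25,-0.041,0],0],
  [[0.25,-0.041,0],0],
  [[0.25,-0.041,0],0],
  [[0.25,-0.041,0],0],
  [[0.25,-0.041,0],0],
  [[0.25,-0.041,0],0],
])

```text
time_s: 17.65
position: [0.5378, -0.296, 0.0981]
ee_rot: [0.081, 0.997, -0.0, 0.0]
ft_force: [-0.2, -0.2, -4.0]
finger_gap: 0.0556
finger_force: 30.0
```

```bash
python3 st.py 3
```

```text
17.65 [ 0.5378 -0.296   0.0981] yaw 80.73 F [-0.16 -0.23 -4.01] T [ 0.003 -0.004  0.061] gap 0.0556 30.0
mean T [0.01  0.023 0.014] sd [0.033 0.019 0.038]
```

arm_command([
  [[-0.15,0.025,0],0],
  [[-0.25,0.041,0],0],
  [[-0.25,0.041,0],0],
  [[-0.25,0.041,0],0],
  [[-0.25,0.041,0],0],
  [[-0.25,0.041,0],0],
  [[-0.25,0.041,0],0],
  [[-0.25,0.041,0],0],
])

```text
time_s: 18.8
position: [0.4756, -0.2856, 0.098]
ee_rot: [0.081, 0.997, 0.0, 0.0]
ft_force: [-0.4, 0.4, -4.4]
finger_gap: 0.0561
finger_force: 30.0
```

```bash
python3 st.py 3
```

```text
18.8 [ 0.4756 -0.2856  0.098 ] yaw 80.75 F [-0.4   0.38 -4.36] T [ 0.042 -0.001  0.017] gap 0.0561 30.0
mean T [-0.009 -0.007  0.031] sd [0.032 0.013 0.021]
```

Not this one either. I put it back and go to the fourth, at (.4555,-.070), yaw 98.8.

arm_command([
  [[0,0,-0.1],0],
  [[0,0,-0.2],0],
  [[0,0,-0.28],0],
  [[0,0,-0.305],0],
  [[0,0,-0.316],0],
  [[0,0,-0.316],0],
  [[0,0,-0.316],0],
  [[0,0,-0.316],0],
])

```text
time_s: 19.95
position: [0.4758, -0.2859, 0.0195]
ee_rot: [0.081, 0.997, -0.0, 0.0]
ft_force: [0.4, 0.2, -4.3]
finger_gap: 0.056
finger_force: 30.0
```

arm_command([
  [[0,0,0],0],
  [[0,0,0],0],
  [[0,0,0],0],
  [[0,0,0],0],
  [[0,0,0.15],0],
  [[0,0,0.35],0],
  [[-0.02,0.2,0.4],0.08],
  [[-0.04,0.4,0.4],0.18],
], fingers=1)

```text
time_s: 20.95
position: [0.4662, -0.1853, 0.1205]
ee_rot: [-0.062, 0.998, -0.001, 0.002]
ft_force: [1.3, 0.0, -0.0]
finger_gap: 0.0875
finger_force: 0.0
```

```bash
python3 st.py
```

```text
20.95 [ 0.4662 -0.1853  0.1205] yaw 97.12 F [ 1.26  0.02 -0.03] T [-0.033 -0.002  0.002] gap 0.0875 0.0
```

arm_command([
  [[-0.02,0.22,0],0.019],
  [[-0.043,0.44,0],0.019],
  [[-0.043,0.461,-0.05],0.019],
  [[-0.043,0.461,-0.2],0.019],
  [[-0.043,0.461,-0.33],0.019],
  [[-0.043,0.461,-0.404],0.019],
  [[-0.043,0.461,-0.404],0.019],
  [[-0.043,0.461,-0.404],0.019],
])

```text
time_s: 21.95
position: [0.4551, -0.071, 0.0183]
ee_rot: [-0.075, 0.997, -0.0, 0.0]
ft_force: [0.2, 0.6, 0.3]
finger_gap: 0.0878
finger_force: 0.0
```

arm_command([
  [[0,0,0],0],
  [[0,0,0],0],
  [[0,0,0],0],
  [[0,0,0],0],
  [[0,0,0.04],0],
  [[0,0,0.12],0],
  [[0,0,0.22],0],
  [[0,0,0.32],0],
], fingers=0, grip_force=30)

```text
time_s: 22.95
position: [0.4539, -0.0701, 0.0988]
ee_rot: [-0.075, 0.997, 0.0, -0.001]
ft_force: [-1.0, 0.2, -3.9]
finger_gap: 0.0559
finger_force: 30.0
```

```bash
python3 st.py 2
```

```text
22.95 [ 0.4539 -0.0701  0.0988] yaw 98.65 F [-0.98  0.21 -3.93] T [ 0.035 -0.044 -0.013] gap 0.0559 30.0
mean T [ 0.004 -0.015 -0.003] sd [0.024 0.021 0.007]
```

arm_command([
  [[0.15,0.023,0],0],
  [[0.25,0.039,0],0],
  [[0.25,0.039,0],0],
  [[0.25,0.039,0],0],
  [[0.25,0.039,0],0],
  [[0.25,0.039,0],0],
  [[0.25,0.039,0],0],
  [[0.25,0.039,0],0],
])

```text
time_s: 24.05
position: [0.5172, -0.0607, 0.0981]
ee_rot: [-0.075, 0.997, -0.0, 0.0]
ft_force: [0.3, -1.1, -4.3]
finger_gap: 0.0558
finger_force: 30.0
```

```bash
python3 st.py 3
```

```text
24.05 [ 0.5172 -0.0607  0.0981] yaw 98.65 F [ 0.28 -1.1  -4.28] T [0.039 0.044 0.059] gap 0.0558 30.0
mean T [0.017 0.024 0.036] sd [0.014 0.012 0.032]
```

arm_command([
  [[-0.15,-0.023,0],0],
  [[-0.25,-0.039,0],0],
  [[-0.25,-0.039,0],0],
  [[-0.25,-0.039,0],0],
  [[-0.25,-0.039,0],0],
  [[-0.25,-0.039,0],0],
  [[-0.25,-0.039,0],0],
  [[-0.25,-0.039,0],0],
])

```text
time_s: 25.2
position: [0.4548, -0.0704, 0.098]
ee_rot: [-0.075, 0.997, -0.0, -0.0]
ft_force: [-0.4, -0.3, -4.1]
finger_gap: 0.0559
finger_force: 30.0
```

```bash
python3 st.py 3
```

```text
25.2 [ 0.4548 -0.0704  0.098 ] yaw 98.66 F [-0.41 -0.28 -4.11] T [0.032 0.012 0.014] gap 0.0559 30.0
mean T [ 0.045 -0.02  -0.015] sd [0.011 0.02  0.034]
```

The swings are weak for all four tins. My strokes may have ended too slowly (the second row was only 0.2 m/s), so I repeat with a full 0.33 m/s stop while this one is in hand.

arm_command([
  [[0.17,0.026,0],0],
  [[0.34,0.052,0],0],
  [[0.34,0.052,0],0],
  [[0.34,0.052,0],0],
  [[0.34,0.052,0],0],
  [[0.34,0.052,0],0],
  [[0.34,0.052,0],0],
  [[0.34,0.052,0],0],
])

```text
time_s: 26.35
position: [0.5396, -0.0575, 0.0981]
ee_rot: [-0.075, 0.997, -0.0, 0.0]
ft_force: [0.6, -0.5, -3.5]
finger_gap: 0.0558
finger_force: 30.0
```

```bash
python3 st.py 3
```

```text
26.35 [ 0.5396 -0.0575  0.0981] yaw 98.65 F [ 0.6  -0.48 -3.52] T [ 0.041 -0.005 -0.031] gap 0.0558 30.0
mean T [ 0.052 -0.001 -0.02 ] sd [0.03  0.013 0.02 ]
```

arm_command([
  [[-0.17,-0.026,0],0],
  [[-0.34,-0.052,0],0],
  [[-0.34,-0.052,0],0],
  [[-0.34,-0.052,0],0],
  [[-0.34,-0.052,0],0],
  [[-0.34,-0.052,0],0],
  [[-0.34,-0.052,0],0],
  [[-0.34,-0.052,0],0],
])

```text
time_s: 27.5
position: [0.4548, -0.0704, 0.0979]
ee_rot: [-0.076, 0.997, 0.0, -0.0]
ft_force: [1.1, 0.1, -4.8]
finger_gap: 0.0559
finger_force: 30.0
```

```bash
python3 st.py 3
```

```text
27.5 [ 0.4548 -0.0704  0.0979] yaw 98.66 F [ 1.08  0.1  -4.83] T [0.055 0.069 0.039] gap 0.0559 30.0
mean T [ 0.054  0.047 -0.001] sd [0.01  0.025 0.029]
```

The fourth still does not swing by ±0.08. I put it back and re-test T1 with the full stroke and more samples, since it had only single readings.

arm_command([
  [[0,0,-0.12],0],
  [[0,0,-0.24],0],
  [[0,0,-0.29],0],
  [[0,0,-0.308],0],
  [[0,0,-0.316],0],
  [[0,0,-0.316],0],
  [[0,0,-0.316],0],
  [[0,0,-0.316],0],
])

```text
time_s: 28.65
position: [0.455, -0.0705, 0.0194]
ee_rot: [-0.075, 0.997, -0.0, 0.0]
ft_force: [0.1, -0.4, -4.4]
finger_gap: 0.056
finger_force: 30.0
```

arm_command([
  [[0,0,0],0],
  [[0,0,0],0],
  [[0,0,0],0],
  [[0,0,0.1],0],
  [[0,0,0.3],0],
  [[0.1,0.01,0.4],-0.03],
  [[0.3,0.03,0.4],-0.08],
  [[0.5,0.05,0.4],-0.156],
], fingers=1)

```text
time_s: 29.65
position: [0.5813, -0.0578, 0.1199]
ee_rot: [0.049, 0.999, -0.0, 0.001]
ft_force: [0.3, 0.6, 0.1]
finger_gap: 0.0881
finger_force: 0.0
```

```bash
python3 st.py
```

```text
29.65 [ 0.5813 -0.0578  0.1199] yaw 84.4 F [0.34 0.55 0.13] T [ 0.038 -0.025  0.006] gap 0.0881 0.0
```

arm_command([
  [[0.2,0.015,0],0],
  [[0.272,0.023,-0.03],0],
  [[0.272,0.023,-0.15],0],
  [[0.272,0.023,-0.3],0],
  [[0.272,0.023,-0.38],0],
  [[0.272,0.023,-0.404],0],
  [[0.272,0.023,-0.404],0],
  [[0.272,0.023,-0.404],0],
])

```text
time_s: 30.65
position: [0.6486, -0.0523, 0.0193]
ee_rot: [0.047, 0.999, -0.0, 0.001]
ft_force: [-0.3, -0.1, -0.5]
finger_gap: 0.0881
finger_force: 0.0
```

arm_command([
  [[0,0,0],0],
  [[0,0,0],0],
  [[0,0,0],0],
  [[0,0,0],0],
  [[0,0,0.08],0],
  [[0,0,0.2],0],
  [[0,0,0.32],0],
  [[0,0,0.32],0],
], fingers=0, grip_force=30)

```text
time_s: 31.65
position: [0.6495, -0.0523, 0.1011]
ee_rot: [0.047, 0.999, -0.0, 0.003]
ft_force: [0.4, 0.2, -4.1]
finger_gap: 0.0558
finger_force: 30.0
```

arm_command([
  [[-0.18,0.017,0],0],
  [[-0.36,0.034,0],0],
  [[-0.36,0.034,0],0],
  [[-0.36,0.034,0],0],
  [[-0.36,0.034,0],0],
  [[-0.36,0.034,0],0],
  [[-0.36,0.034,0],0],
  [[-0.36,0.034,0],0],
])

```text
time_s: 32.65
position: [0.5578, -0.0437, 0.0979]
ee_rot: [0.047, 0.999, -0.0, -0.0]
ft_force: [-0.1, -0.2, -5.8]
finger_gap: 0.0559
finger_force: 30.0
```

```bash
python3 st.py 6
```

```text
32.65 [ 0.5578 -0.0437  0.0979] yaw 84.61 F [-0.11 -0.21 -5.77] T [-0.047  0.017 -0.006] gap 0.0559 30.0
mean T [ 0.005  0.013 -0.004] sd [0.034 0.015 0.025]
```

arm_command([
  [[0.18,-0.017,0],0],
  [[0.36,-0.034,0],0],
  [[0.36,-0.034,0],0],
  [[0.36,-0.034,0],0],
  [[0.36,-0.034,0],0],
  [[0.36,-0.034,0],0],
  [[0.36,-0.034,0],0],
  [[0.36,-0.034,0],0],
])

```text
time_s: 33.95
position: [0.6476, -0.0522, 0.0981]
ee_rot: [0.047, 0.999, -0.0, 0.0]
ft_force: [-0.3, -0.1, -3.6]
finger_gap: 0.0559
finger_force: 30.0
```

```bash
python3 st.py 6
```

```text
33.95 [ 0.6476 -0.0522  0.0981] yaw 84.61 F [-0.27 -0.12 -3.59] T [0.023 0.004 0.043] gap 0.0559 30.0
mean T [0.023 0.025 0.009] sd [0.022 0.022 0.025]
```

T1 is ruled out. T4 had an odd first reading, so it is next, with the full stroke.

arm_command([
  [[0.006,0,-0.12],0],
  [[0.006,0,-0.24],0],
  [[0.006,0,-0.29],0],
  [[0.006,0,-0.306],0],
  [[0.006,0,-0.314],0],
  [[0.006,0,-0.314],0],
  [[0.006,0,-0.314],0],
  [[0.006,0,-0.314],0],
])

```text
time_s: 35.25
position: [0.6495, -0.0522, 0.02]
ee_rot: [0.047, 0.999, -0.0, 0.0]
ft_force: [-0.5, -0.0, -4.5]
finger_gap: 0.0562
finger_force: 30.0
```

arm_command([
  [[0,0,0],0],
  [[0,0,0],0],
  [[0,0,0],0],
  [[0,0,0.12],0],
  [[0,0,0.35],0],
  [[-0.12,-0.16,0.4],-0.01],
  [[-0.26,-0.36,0.4],-0.03],
  [[-0.4,-0.55,0.4],-0.043],
], fingers=1)

```text
time_s: 36.25
position: [0.5485, -0.1909, 0.1202]
ee_rot: [0.081, 0.997, -0.0, 0.001]
ft_force: [0.4, -0.4, -0.1]
finger_gap: 0.0879
finger_force: 0.0
```

```bash
python3 st.py
```

```text
36.25 [ 0.5485 -0.1909  0.1202] yaw 80.75 F [ 0.44 -0.38 -0.08] T [ 0.006  0.023 -0.02 ] gap 0.0879 0.0
```

arm_command([
  [[-0.14,-0.19,0],0],
  [[-0.291,-0.38,0],0],
  [[-0.291,-0.38,-0.12],0],
  [[-0.291,-0.38,-0.28],0],
  [[-0.291,-0.38,-0.37],0],
  [[-0.291,-0.38,-0.404],0],
  [[-0.291,-0.38,-0.404],0],
  [[-0.291,-0.38,-0.404],0],
])

```text
time_s: 37.25
position: [0.4772, -0.285, 0.0195]
ee_rot: [0.081, 0.997, -0.0, 0.001]
ft_force: [0.4, 0.8, -0.2]
finger_gap: 0.0875
finger_force: 0.0
```

arm_command([
  [[0,0,0],0],
  [[0,0,0],0],
  [[0,0,0],0],
  [[0,0,0],0],
  [[0,0,0.08],0],
  [[0,0,0.2],0],
  [[0,0,0.32],0],
  [[0,0,0.32],0],
], fingers=0, grip_force=30)

```text
time_s: 38.25
position: [0.4778, -0.2855, 0.1011]
ee_rot: [0.081, 0.997, -0.001, 0.002]
ft_force: [-0.6, -0.1, -3.9]
finger_gap: 0.0561
finger_force: 30.0
```

```bash
python3 st.py 4
```

```text
38.25 [ 0.4778 -0.2855  0.1011] yaw 80.75 F [-0.63 -0.07 -3.95] T [-0.033 -0.053  0.028] gap 0.0561 30.0
mean T [ 0.025 -0.028  0.004] sd [0.03  0.028 0.022]
```

arm_command([
  [[0.18,-0.029,0],0],
  [[0.36,-0.058,0],0],
  [[0.36,-0.058,0],0],
  [[0.36,-0.058,0],0],
  [[0.36,-0.058,0],0],
  [[0.36,-0.058,0],0],
  [[0.36,-0.058,0],0],
  [[0.36,-0.058,0],0],
])

```text
time_s: 39.45
position: [0.5663, -0.2992, 0.0986]
ee_rot: [0.081, 0.997, -0.0, 0.0]
ft_force: [0.8, 0.1, -3.4]
finger_gap: 0.0559
finger_force: 30.0
```

```bash
python3 st.py 4
```

```text
39.45 [ 0.5663 -0.2992  0.0986] yaw 80.73 F [ 0.82  0.1  -3.37] T [ 0.013  0.064 -0.001] gap 0.0559 30.0
mean T [0.015 0.049 0.015] sd [0.035 0.038 0.025]
```

arm_command([
  [[-0.18,0.029,0],0],
  [[-0.36,0.058,0],0],
  [[-0.36,0.058,0],0],
  [[-0.36,0.058,0],0],
  [[-0.36,0.058,0],0],
  [[-0.36,0.058,0],0],
  [[-0.36,0.058,0],0],
  [[-0.36,0.058,0],0],
])

```text
time_s: 40.65
position: [0.4766, -0.2846, 0.0984]
ee_rot: [0.081, 0.997, -0.0, 0.0]
ft_force: [-0.5, -0.2, -3.1]
finger_gap: 0.0559
finger_force: 30.0
```

```bash
python3 st.py 9
```

```text
40.65 [ 0.4766 -0.2846  0.0984] yaw 80.75 F [-0.49 -0.22 -3.15] T [ 0.037 -0.123  0.016] gap 0.0559 30.0
mean T [ 0.006 -0.077 -0.003] sd [0.018 0.027 0.034]
```

Torque is −0.077 after the − stroke against +0.05 after the + stroke, so this tin holds the ball. I carry it to the tier, hover, and check.

arm_command([
  [[0.02,0.1,0],0],
  [[0.05,0.25,0],-0.01],
  [[0.08,0.45,0],-0.02],
  [[0.11,0.65,0],-0.04],
  [[0.14,0.85,0],-0.06],
  [[0.15,1,0],-0.074],
  [[0.15,1,0],-0.074],
  [[0.15,1,0],-0.074],
], grip_force=30)

```text
time_s: 42.1
position: [0.514, -0.0349, 0.0986]
ee_rot: [0.138, 0.99, -0.0, 0.0]
ft_force: [0.6, 0.3, -4.1]
finger_gap: 0.0558
finger_force: 30.0
```

arm_command([
  [[0.04,0.15,0],0],
  [[0.07,0.35,0],0],
  [[0.11,0.55,0],0],
  [[0.14,0.75,-0.05],0],
  [[0.155,0.88,-0.1],0],
  [[0.158,0.935,-0.14],0],
  [[0.158,0.935,-0.14],0],
  [[0.158,0.935,-0.14],0],
])

```text
time_s: 43.1
position: [0.5534, 0.1976, 0.0636]
ee_rot: [0.139, 0.99, -0.0, -0.0]
ft_force: [0.1, -1.5, -3.8]
finger_gap: 0.0562
finger_force: 30.0
```

```bash
python3 st.py; python3 - <<'E'
from h import *
from cell import status
a=optics.capture('side');b=optics.capture('scene')
cv2.imwrite('pics/a1.png',a);cv2.imwrite('pics/b1.png',b)
for n,I in(('scene',b),('side',a)):pass
f=lambda I,u,v:cv2.resize(I[v-55:v+55,u-75:u+75],None,fx=4,fy=4,interpolation=cv2.INTER_CUBIC)
cv2.imwrite('pics/ab1.png',cv2.resize(np.hstack([f(b,346,245),f(a,247,290)]),(800,293)))
E
```

```text
43.1 [0.5534 0.1976 0.0636] yaw 74.01 F [ 0.15 -1.54 -3.78] T [-0.078 -0.099 -0.016] gap 0.0562 30.0
```

View pics/ab1.png

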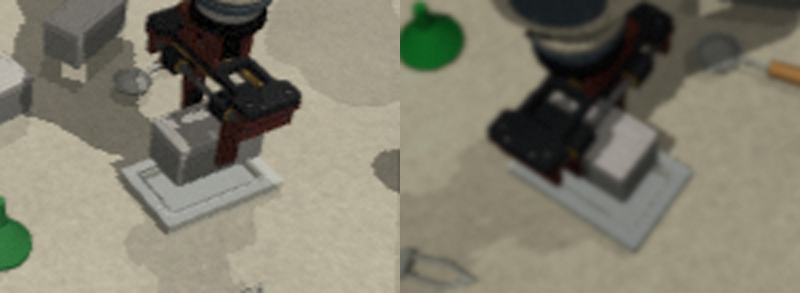

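The view shows the tin level over the tier, lined up with the recess (scene crop (205,150), side crop (620,155)). I lower it to just in the mouth and read the force.

arm_command([
  [[0,0.002,-0.05],0],
  [[0,0.002,-0.09],0],
  [[0,0.002,-0.105],0],
  [[0,0.002,-0.115],0],
  [[0,0.002,-0.122],0],
  [[0,0.002,-0.128],0],
  [[0,0.002,-0.132],0],
  [[0,0.002,-0.132],0],
])

```text
time_s: 44.2
position: [0.5536, 0.1997, 0.0327]
ee_rot: [0.138, 0.99, 0.0, 0.0]
ft_force: [-6.8, -3.7, 16.4]
finger_gap: 0.0558
finger_force: 30.0
```

```bash
python3 st.py 2
```

```text
44.2 [0.5536 0.1997 0.0327] yaw 74.09 F [-6.83 -3.69 16.35] T [-0.107  1.035  0.131] gap 0.0558 30.0
mean T [-0.114  1.065  0.075] sd [0.009 0.022 0.042]
```

Contact at the chamfer pushes the tool toward −x and −y. I back off a little, shift that way, and lower again.

arm_command([
  [[0,0,0.018],0],
  [[-0.012,-0.005,0.018],0],
  [[-0.012,-0.005,0.012],0],
  [[-0.012,-0.005,0.006],0],
  [[-0.012,-0.005,0],0],
  [[-0.012,-0.005,-0.006],0],
  [[-0.012,-0.005,-0.01],0],
  [[-0.012,-0.005,-0.01],0],
])

```text
time_s: 45.3
position: [0.5502, 0.1982, 0.0278]
ee_rot: [0.138, 0.99, -0.0, -0.0]
ft_force: [-1.6, -2.0, -4.4]
finger_gap: 0.0556
finger_force: 30.0
```

```bash
python3 st.py 2
```

```text
45.3 [0.5502 0.1982 0.0278] yaw 74.09 F [-1.58 -2.04 -4.37] T [-0.328  0.016  0.048] gap 0.0556 30.0
mean T [-0.348 -0.001  0.095] sd [0.03  0.014 0.042]
```

arm_command([
  [[-0.001,-0.003,-0.004],0],
  [[-0.001,-0.003,-0.008],0],
  [[-0.001,-0.003,-0.012],0],
  [[-0.001,-0.003,-0.015],0],
  [[-0.001,-0.003,-0.018],0],
  [[-0.001,-0.003,-0.018],0],
  [[-0.001,-0.003,-0.018],0],
  [[-0.001,-0.003,-0.018],0],
])

```text
time_s: 46.4
position: [0.5502, 0.1976, 0.0235]
ee_rot: [0.138, 0.99, 0.0, 0.0]
ft_force: [-0.6, 0.6, -4.1]
finger_gap: 0.0561
finger_force: 30.0
```

```bash
python3 st.py
```

```text
46.4 [0.5502 0.1976 0.0235] yaw 74.08 F [-0.62  0.57 -4.08] T [-0.062 -0.043 -0.015] gap 0.0561 30.0
```

arm_command([
  [[0,0,-0.002],0],
  [[0,0,-0.004],0],
  [[0,0,-0.005],0],
  [[0,0,-0.005],0],
  [[0,0,-0.005],0],
  [[0,0,-0.005],0],
  [[0,0,-0.005],0],
  [[0,0,-0.005],0],
])

```text
time_s: 47.4
position: [0.5502, 0.1976, 0.0228]
ee_rot: [0.138, 0.99, 0.0, 0.0]
ft_force: [-1.8, -1.6, 5.7]
finger_gap: 0.0557
finger_force: 30.0
```

```bash
python3 st.py
```

```text
47.4 [0.5502 0.1976 0.0228] yaw 74.08 F [-1.81 -1.62  5.7 ] T [-0.218  0.463 -0.03 ] gap 0.0557 30.0
```

arm_command([
  [[0,0,0],0],
  [[0,0,0],0],
  [[0,0,0],0],
  [[0,0,0],0],
  [[0,0,0.08],0],
  [[0,0,0.25],0],
  [[0,0,0.45],0],
  [[0,0,0.6],0],
], fingers=1)

```text
time_s: 48.4
position: [0.5508, 0.1978, 0.1758]
ee_rot: [0.138, 0.99, 0.001, 0.001]
ft_force: [-0.7, 0.3, 0.6]
finger_gap: 0.0875
finger_force: 0.0
```

arm_command([
  [[-0.05,0,0.1],0],
  [[-0.15,0,0.2],0],
  [[-0.3,0,0.3],0],
  [[-0.45,0,0.35],0],
  [[-0.5,0,0.35],0],
  [[-0.5,0,0.35],0],
  [[-0.5,0,0.35],0],
  [[-0.5,0,0.35],0],
])

```text
time_s: 49.4
position: [0.4259, 0.1975, 0.2593]
ee_rot: [0.139, 0.99, -0.0, -0.0]
ft_force: [-0.3, -1.2, -0.3]
finger_gap: 0.0878
finger_force: 0.0
```

```bash
python3 st.py; python3 - <<'E'
from h import *
a=optics.capture('side');b=optics.capture('scene')
f=lambda I,u,v:cv2.resize(I[v-55:v+55,u-75:u+75],(400,293),interpolation=cv2.INTER_CUBIC)
top=np.hstack([f(b,346,245),f(a,247,290)])
bot=np.hstack([cv2.resize(b,(400,300)),cv2.resize(a,(400,300))])
cv2.imwrite('pics/ab2.png',np.vstack([top,bot]))
for n,I in(('scene',b),('side',a)):
    c=optics.calibration(n)
    for z,x0,y0,W,Hh in((.054,.85,.05,400,560),(.058,.75,.35,300,400)):
        o=cv2.GaussianBlur(ortho(I,c,z,x0,y0,W,Hh),(5,5),0);h=cv2.cvtColor(o,cv2.COLOR_BGR2HSV)
        m=((h[...,1]<28)&(h[...,2]>(130 if n=='side' else 160))).astype(np.uint8)
        m=cv2.morphologyEx(m,cv2.MORPH_OPEN,np.ones((9,9)))
        for k in cv2.findContours(m,0,2)[0]:
            if cv2.contourArea(k)<3000:continue
            (p,q),wh,an=cv2.minAreaRect(k);print(n,z,round(x0-q/1000,3),round(y0-p/1000,3),np.round(wh),round(an,1))
E
```

```text
49.4 [0.4259 0.1975 0.2593] yaw 74.06 F [-0.32 -1.2  -0.31] T [-0.03   0.022 -0.016] gap 0.0878 0.0
scene 0.054 0.632 -0.256 [108.  56.] 84.3
scene 0.054 0.651 -0.048 [ 56. 107.] 5.2
scene 0.058 0.55 0.201 [ 56. 108.] 15.9
side 0.054 0.649 -0.049 [ 54. 106.] 6.0
side 0.058 0.55 0.197 [ 59. 110.] 15.6
```

View pics/ab2.png

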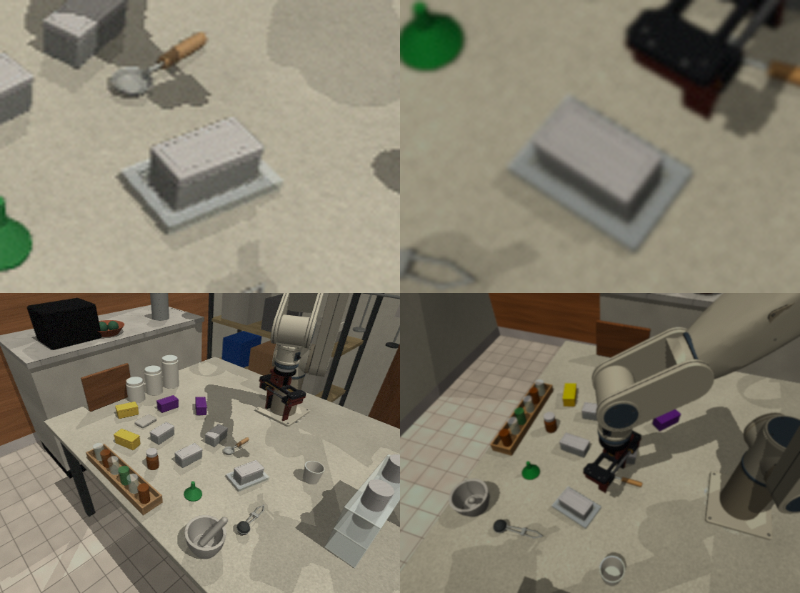

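The tin sits level in the recess (crops (205,165) and (600,155)). The other three stand in place and the robot touches nothing, so I hand it in.

```bash
python3 -c "
from cell import workorder
print(workorder.sign_off())"
```

```text
the job is handed in; nothing more can be done
None
```

I found the rattling tin (originally at about x 0.476, y −0.286), seated it shut and level in the tier's recess, put back the two other tins I could re-measure to within about 3–4 mm (the third by the arm's reading only), and handed the job in at about 49.5 s.

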